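Free a locked water-filter cap of unknown thread hand

TASK

The left-hand cap of the twin water filter has to come off for a cartridge change. Slide the flat lock plate up out of its slots by its top edge and lay it flat on the worktop, clear of the filter. Then grip the left cap's bar, find out which way that cap loosens (one of the two caps is left-handed and nothing outside shows which), turn it that way until it is free, never forcing it against a stop, and lift it straight off; finish while still holding the cap in the gripper, upright and well clear above the filter. Leave the right-hand cap and the jars, mug and tin standing round about alone.

Things in the scene. Friction and masses are not known exactly. Their poses are not given: they have to be found in the camera images.
- filter: twin water filter, fixed white box with grey end cheeks, 120 (x) x 256 (y) x 70 mm high, flat deck with two caps, hose stubs at the back (+x). Origin: centre of its underside on the worktop; x to the back, y left, z up; yaw within 0.35 rad of the robot's frame. Caps sit 65 mm left and right of its centre; 14 mm in front of each cap's axis two slots for plate legs go 30 mm down.
- cap_left: left cap (+y side), the one to take off; grey, loose, about 90 g: disc 60 mm across, 7 mm thick, lying on the deck, with a straight upright grip bar on top. Origin: on its axis at the disc's underside, 70 mm above the worktop at the start; y axis along the bar (parallel to the filter's y within 0.04 rad at the start), z up. It may turn by 0.2 rad at most while the lock plate stands in front.
- cap_left_bar (a point): middle of the left cap's grip bar; the bar is 50 mm long, 14 mm wide, and reaches from 7 to 33 mm above the disc's underside. Thread: turned the loosening way the cap runs freely for about 1.0 rad to a firm stop; the other way it meets a firm stop within about 0.15 rad. Loosening is anticlockwise from above in some runs, clockwise in others; the right cap has the other hand.
- cap_left_foot (a point): lower end of the left cap's stem (14 mm thick), 16.5 mm below the disc, with a hidden cross bar 36 mm long. The cap does not rise while turned; at the loosening stop, or up to 0.1 rad before it, it lifts straight off without resistance, anywhere else only 1 to 2 mm. It turns with next to no torque; a stop gives 0.5 to 1 N m at once, and over 2.5 N m there counts as forcing.
- cap_right: right cap (-y side), same shape as the left one, no lock plate in front of it; origin and axes alike; to be left alone
- lock_plate: loose flat aluminium plate, 5 mm thick, 88 wide, 98 tall, about 90 g, a broad upside-down U: panel from 39 to 98 mm above its feet, below it two legs 14 mm wide at its left and right ends, 30 mm deep in 7 mm wide slots. At the start it stands upright just in front of the left cap's bar. Origin: midway between the feet, 40 mm above the worktop; x its flat normal, y along the width, z up.
- plate_top (a point): middle of the lock plate's top edge, 138 mm above the worktop at the start, 35 mm higher than the top of the cap's bar; the plate is pinched here across its 5 mm from above
- plate_middle (a point): centre of the lock plate's panel, 68.5 mm from the feet, in mid thickness; 2.5 mm above the worktop when the plate lies flat
- mug_1: mug with a handle, 81x113x101 mm, behind on the left; origin centre of underside; a bystander
- jar_1: glass jar with a lid, 63x63x94 mm, at the left; a bystander
- spice_jar_1: spice jar with a screw lid, 46x46x106 mm, behind the filter; a bystander
- spice_jar_3: spice jar with a screw lid, 46x46x106 mm, behind the filter; a bystander
- tin_2: flat tin, 86x86x40 mm, behind on the right; a bystander. The worktop between the filter and the sink, in front of the tin, is clear, about 0.2 m square round x 0.43, y -0.33

How it is judged:
On the way, in this order (a step that is already met when the one before it is completed fails the run):
1. the lock plate is out of its slots while the left cap is still seated (z of lock_plate in the frame of filter above 0.075 m and z of cap_left in the frame of filter below 0.075 m), for 0.1 s.
2. the lock plate lies flat on the worktop, let go, the left cap still seated (height (world z) of plate_middle below 0.008 m and angle between lock_plate's own z axis and vertical above 1.47 rad and contact force between the fingers and lock_plate below 0.1 N and z of cap_left in the frame of filter below 0.075 m), for 0.2 s.
3. the left cap is free and lifted off, in the gripper (z of cap_left in the frame of filter above 0.1 m and contact force between the fingers and cap_left above 1 N), for 0.2 s.
At the end, for the whole second after the job is handed in: left cap held still in the fingers, its underside over 0.11 m above the worktop, upright within 0.35 rad, touching neither filter nor right cap; lock plate flat on the worktop (middle below 8 mm), not touching the filter; right cap seated within 10 mm of its start (height (world z) of cap_left above 0.11 m and angle between cap_left's own z axis and vertical below 0.35 rad and contact force between the fingers and cap_left above 1 N and linear speed of cap_left below 0.03 m/s and contact force between each of cap_left, lock_plate and filter below 0.1 N and contact force between cap_left and cap_right below 0.1 N and height (world z) of plate_middle below 0.008 m and angle between lock_plate's own z axis and vertical above 1.47 rad and height (world z) of cap_right below 0.075 m and distance of cap_right from where it was at the start of the episode below 0.01 m); the arm keeps its last pose, push and grip.
It fails at once if the right cap is gripped or displaced (distance of cap_right from where it was at the start of the episode above 0.012 m or contact force between the fingers and cap_right above 3 N).
It fails at once if a bystander is pushed away by more than 30 mm (distance of any of mug_1, jar_1, spice_jar_1, spice_jar_3, tin_2 from where it was at the start of the episode above 0.03 m).
It fails at once if the left cap is forced hard against a stop of its thread (contact force between cap_left_c3 and anything else above 250 N).
It also fails if it takes over 72 s, if anything falls off the work surface, if the arm or the gripper's body presses on something with over 40 N, if the wrist force passes 120 N, or if a joint passes its speed limit or range.

ROBOT

A 6-joint arm with a two-finger parallel gripper is mounted at the origin on a cart in front of the work surface, level with it; the furniture and walls round the work are solid. World frame = base frame: x ahead of the robot, y to its left, z up, the work surface at z = 0. Lengths are in m, angles in rad, forces in N, time in s.
With the tool pointing down it reaches from about 0.25 to 0.8 m from the base axis. Payload 8.5 kg.
Tool frame: the origin (TCP) lies on the centre line of the jaws, within the pads' length; the fingertips stand 25 mm ahead of it and the grasp point (between the pads) lies 6 mm ahead of it; x points along the fingers, y is the direction in which the jaws open and shut, and the axes are right-handed (so a half turn about x gives the same grasp; the last joint's range is limited). The gripper opens to 85 mm and grips with 20 to 120 N. Pads are 22 mm wide; open, the fingers measure 114 mm over their backs; the gripper's body (76 mm by 85 mm) begins 54 mm behind the grasp point. The pads swing forward as they close: fully open they stand 13 mm farther back than shut.
Start: joints at [1.133, 0.238, -0.013, 1.319, 0, 1.571], TCP at [0.223, 0.475, 0.233] pointing down, gripper open.
Joint ranges: [-2.66, 2.66], [-1.03, 1.9], [-1.14, 1.46], [-1.82, 2.27], [-1.45, 1.34], [-3.14, 3.14]. Speed limits (rad/s): [2.22, 2.22, 2.79, 3.14, 3.14, 3.14].

INTERFACE

Orientations are given as a unit quaternion [w, x, y, z].
In Python, from bench import arm gives the robot as it stands.
- The arm moves only by the tool send_rows, never from a script. Its argument "increments" is a list of rows, each a list of 2 entries, a list of its own where there are three numbers: the shift along the world's x, y, z in cm, then the turn about the world's z in rad. A call has 1 to 10 rows; each row shifts and turns the commanded pose from where the row before left it; what a row does not reach is not made up. A row lasts 1/10 s, in which the tool goes at most 50 mm and 8.59 degrees, less where a joint would pass 70% of its speed; a pose out of reach is approached as far as the arm can. A call is refused whole if a number of a shift passes 5 or a number of a turn 0.15, either way. A call with a gripper value outside its range is refused whole. "grip" is the finger opening in cm, from 0 to 8.54, set as the call begins (left out, the last holds). The fingers move at their own pace and stop on an object; "grip_force" is the grip in N (left out, the last holds). Time passes only in rows, so rows that do not move let the fingers close. It gives the time, the measured TCP pose, the force and the opening at its end, in the units of the state.
- arm.sense(): the state, without advancing time (a new reading comes with each control period).
- arm.snapshot(name): name is "side" or "top" or "wrist"; returns (picture, depth): 384x512x3 uint8, red, green, blue; 384x512 float32, m along the optical axis (not along the pixel's ray), 0 where there is no reading.
- arm.get_calibration(name): a dict with "vertical_fov" (degrees; the focal length in pixels is half the picture's height over the tangent of half this angle, whatever the lens; pixels are square), "cx", "cy" (the principal point, pixels), "R" (3x3) and "t" (3): a world point X has camera coordinates R X + t. Camera axes: x right, y down, z forward; pixel columns grow to the right and rows downward; lengths in m; the calibration is good to about 2 mm. The wrist camera is an equidistant fisheye: a pixel r from the principal point sees the ray r / f radians off the axis. A picture is of the moment at which its call begins: read the wrist's pose just before it. get_calibration takes no time and is no camera call; for the wrist camera it gives the pose at the moment of the call.
- arm.hand_in(): hands the job in, once; it reports no verdict.
The state is a dict: "clock": time; "q": joint angles; "joint_vel": joint speeds; "joint_torque": joint torques, N m; "ee_pos": TCP position; "tool_rot": TCP orientation; "wrist_force": force on the tool from outside, world axes, zero at the start; "wrist_torque": the same for the moment, N m; "finger_gap": opening from 0.0 (shut) to 1.0 (fully open).
Only numpy, scipy, OpenCV 4.12 (cv2) and the standard library are available. Lean on these libraries where they do the work, as an engineer would, in place of code of your own. Each camera call takes 0.05 s, during which the arm holds its last target. There are 200 camera calls.

## Working session

There is one attempt and no reset: what is moved stays moved. The work goes in short steps, Python scripts to look and compute and a tool call to move; the robot and the scene stay as the last step left them, time stands still between calls to the robot, and variables do not carry over. Pictures are saved under pics/ and viewed, about 8 in all and at most 12, crops included, and the job is handed in when it is done.

Besides the shell and the picture viewer there is one more tool, called as name([rows], argument=value, ...), one row to a line, values as JSON. send_rows: Moves the arm, as the interface text tells. Its arguments: {"type":"object","properties":{"increments":{"type":"array"},"grip":{"type":"number"},"grip_force":{"type":"number"}},"required":["increments"]}

```bash
mkdir -p pics; ls
cat > h.py <<'E'
import numpy as np,cv2
from bench import arm
def cal(n):
    c=arm.get_calibration(n);f=192/np.tan(np.radians(c["vertical_fov"])/2)
    return f,c["cx"],c["cy"],np.array(c["R"]),np.array(c["t"])
def cloud(d,c):
    f,cx,cy,R,t=c
    v,u=np.mgrid[:384,:512]
    P=np.stack([(u-cx)/f*d,(v-cy)/f*d,d],-1)
    W=(P-t)@R
    W[d==0]=np.nan
    return W
E
python3 - <<'E'
from h import *
s=arm.sense();print(s)
ims=[]
for n in("top","side"):
    p,d=arm.snapshot(n);c=cal(n);np.savez(n+"0.npz",p=p,d=d,W=cloud(d,c));print(n,c)
    cv2.imwrite(f"pics/{n}0.png",p[...,::-1])
E
```

```text
pics
{'clock': 0.0, 'q': array([ 1.13298140e+00,  2.38729789e-01, -1.42789947e-02,  1.31921924e+00,
        1.22066100e-05,  1.57078521e+00]), 'joint_vel': array([0.00034096, 0.00012058, 0.00056726, 0.00292722, 0.00127999,
       0.00105222]), 'joint_torque': array([-3.68390014e-03, -5.38782799e+01,  3.46440160e+01,  1.85492006e-02,
       -2.79367496e-04, -6.60058035e-06]), 'ee_pos': array([0.22239099, 0.47508759, 0.23199476]), 'tool_rot': array([ 0.69011842,  0.1530606 ,  0.6903467 , -0.15404693]), 'wrist_force': array([-0.84722704, -0.16284862,  0.04919294]), 'wrist_torque': array([ 0.05196095, -0.00255149, -0.03480066]), 'finger_gap': 1.0017010098577928}
top (np.float64(394.77407408775974), 257.7599697533329, 192.80870978559946, array([[-0.01215466, -0.99989804, -0.0074952 ],
       [-0.99727631,  0.01266745, -0.07266021],
       [ 0.07274775,  0.00659163, -0.99732859]]), array([0.04896706, 0.6416749 , 1.29539636]))
side (np.float64(375.4019606770781), 248.4297542142958, 196.65438903134586, array([[ 0.86983371, -0.49318068, -0.01273353],
       [-0.30891617, -0.52435509, -0.79348758],
       [ 0.38465585,  0.69413584, -0.60845322]]), array([-0.53813756,  0.30379944,  0.86151958]))
```

View pics/top0.png

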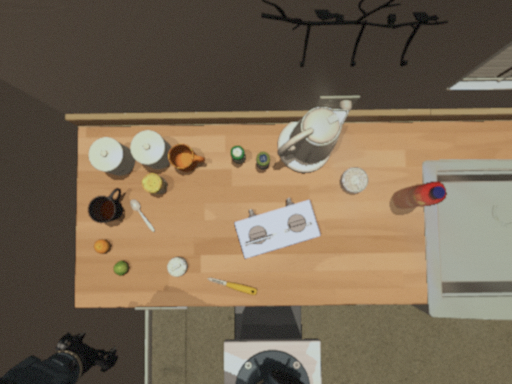

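View pics/side0.png

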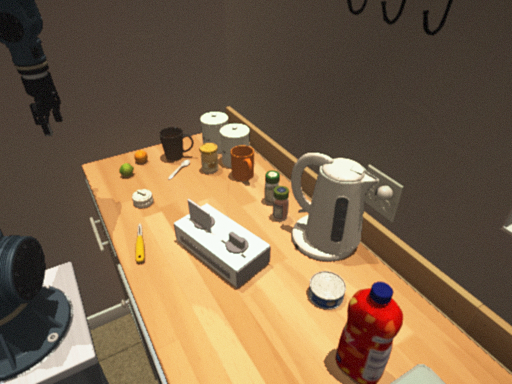

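The top view shows the filter around pixel (277,229), with the left cap at (258,235), the right cap at (297,223) and the lock plate just in front of the left bar. The side view shows the plate standing at (200,215). Next I'll fit the deck and the other features.

Run:
```python
from h import *
for n in("top","side"):
    W=np.load(n+"0.npz")["W"].reshape(-1,3)
    # rough area
    m=(W[:,2]>.062)&(W[:,2]<.085)&(abs(W[:,0]-.43)<.15)&(abs(W[:,1]+.0)<.25)
    D=W[m];print(n,len(D),D.min(0),D.max(0))
    r=cv2.minAreaRect((D[:,:2]*1000).astype(np.float32));print("deck",r)
    h=W[(W[:,2]>.085)&(W[:,2]<.16)&(W[:,0]>.25)&(W[:,0]<.5)&(abs(W[:,1])<.2)]
    print(len(h))
    for lo,hi in((.093,.11),(.115,.15)):
        k=h[(h[:,2]>lo)&(h[:,2]<hi)]
        if n=="top" or lo>.11:print(lo,np.round(k*1000).astype(int).tolist()[:70])
W=np.load("top0.npz")["W"]
for u,v in((277,229),(258,235),(297,223),(237,288),(354,180),(263,160),(350,250),(177,266),(152,183)):print(u,v,W[v,u].round(3))
```

```text
top 2512 [ 0.43396315 -0.15673193  0.06209414] [0.57979741 0.11844341 0.08478649]
deck ((524.210205078125, -18.3692626953125), (119.90772247314453, 256.4158935546875), 15.961132049560547)
64
0.093 [[499, 66, 104], [499, 63, 103], [499, 60, 105], [499, 57, 105], [499, 54, 105], [499, 51, 103], [498, 48, 100], [496, 66, 106], [496, 63, 105], [496, 60, 102], [495, 41, 99], [492, 51, 100], [486, 73, 95], [483, 82, 100]]
0.115 [[499, 26, 132], [500, 23, 140], [500, 20, 137], [500, 17, 137], [500, 14, 140], [499, 11, 138], [496, 38, 122], [497, 35, 140], [497, 32, 134], [497, 29, 140], [497, 26, 138], [497, 23, 138], [497, 20, 138], [493, 47, 126], [494, 44, 139], [494, 41, 140], [494, 38, 140], [494, 35, 139], [494, 32, 140], [494, 29, 141], [491, 56, 135], [491, 53, 137], [491, 50, 140], [491, 47, 142], [491, 44, 135], [491, 41, 138], [487, 69, 117], [488, 66, 137], [488, 62, 139], [488, 59, 137], [488, 56, 141], [488, 53, 143], [488, 50, 139], [484, 78, 123], [485, 75, 138], [485, 72, 139], [485, 69, 138], [485, 65, 139], [485, 63, 137], [485, 59, 138], [482, 81, 141], [482, 78, 141], [
[... 948 characters left out ...]
39], [488, 43, 137], [491, 42, 136], [475, 72, 118], [478, 71, 118], [479, 66, 121], [480, 62, 123], [482, 57, 126], [482, 50, 131], [483, 45, 133], [486, 45, 132], [486, 39, 137], [488, 36, 138], [490, 34, 138], [478, 64, 119], [480, 63, 119], [480, 54, 125], [482, 51, 127], [483, 47, 129], [485, 44, 130], [487, 42, 130], [487, 34, 137], [489, 30, 138], [491, 29, 138], [493, 27, 139], [480, 63, 116], [481, 57, 120], [482, 53, 122]]
277 229 [ 0.522 -0.019  0.073]
258 235 [0.505 0.041 0.102]
297 223 [ 0.54  -0.081  0.102]
237 288 [0.328 0.113 0.015]
354 180 [ 0.68  -0.278  0.036]
263 160 [0.74  0.023 0.104]
350 250 [ 0.447 -0.266  0.   ]
177 266 [0.406 0.306 0.047]
152 183 [0.672 0.376 0.095]
```

send_rows([
  [[2,-3.3,0],-0.085],
  [[2,-3.3,0],-0.085],
  [[2,-3.3,0],-0.085],
  [[2,-3.3,0],-0.085],
  [[2,-3.3,0],-0.085],
  [[2,-3.3,0],-0.085],
  [[2,-3.3,0],-0.085],
  [[2,-3.3,0],-0.085],
  [[2,-3.3,0],-0.085],
  [[2,-3.3,0],-0.085],
], grip=8.5)

```text
clock: 1.1
ee_pos: [0.423, 0.1439, 0.2324]
tool_rot: [0.565, 0.425, 0.565, -0.426]
wrist_force: [1.2, 0.9, -0.1]
finger_gap: 0.998
```

send_rows([
  [[2,-3,0],0],
  [[2,-3,0],0],
  [[2,-3,0],0],
  [[0.8,-1.5,0],0],
  [[0,0,0],0],
  [[0,0,0],0],
  [[0,0,0],0],
])

```text
clock: 1.8
ee_pos: [0.49, 0.0411, 0.2325]
tool_rot: [0.565, 0.424, 0.566, -0.424]
wrist_force: [1.3, 0.6, -0.2]
finger_gap: 0.994
```

```bash
cat >> h.py <<'E'
from scipy.spatial.transform import Rotation as Ro
def yaw():
    q=arm.sense()["tool_rot"];y=Ro.from_quat(np.roll(q,-1)).as_matrix()[:,1]
    return np.arctan2(y[1],y[0])
def st():
    s=arm.sense();print("t",s["clock"],"pos",s["ee_pos"].round(4),"yaw",round(yaw(),4),"F",s["wrist_force"].round(2),"T",s["wrist_torque"].round(2),"gap",round(s["finger_gap"],3),"q",s["q"].round(2))
E
python3 - <<'E'
from h import *
st()
c=arm.get_calibration("wrist");print(c)
p,d=arm.snapshot("wrist");np.savez("w0.npz",p=p,d=d);cv2.imwrite("pics/w0.png",p[...,::-1])
E
```

```text
t 1.8 pos [0.49   0.0411 0.2325] yaw 0.2836 F [ 1.27  0.58 -0.2 ] T [ 0.01  0.03 -0.03] gap 0.994 q [ 0.08  0.18 -0.09  1.3   0.    1.37]
{'vertical_fov': 65.70646984690485, 'cx': 256.30248364161747, 'cy': 192.8078307627934, 'R': array([[ 9.60286860e-01,  2.79014273e-01, -4.27031305e-04],
       [ 2.64608197e-01, -9.10217721e-01,  3.18568991e-01],
       [ 8.84966039e-02, -3.06030612e-01, -9.47899581e-01]]), 't': array([-0.48321224, -0.13391394,  0.34889016])}
```

```bash
cat >> h.py <<'E'
def wcloud():
    f,cx,cy,R,t=cal("wrist");p,d=arm.snapshot("wrist")
    v,u=np.mgrid[:384,:512];x=u-cx;y=v-cy;r=np.hypot(x,y)+1e-9;k=np.tan(r/f)/r
    W=(np.stack([x*k*d,y*k*d,d],-1)-t)@R
    W[d==0]=np.nan
    return p,W
def line(P):
    m=np.median(P[:,:2],0);c,s=np.cos(FY),np.sin(FY)
    return m
FC=np.array([.522,-.020]);FY=.2795
def loc(W,lo,hi,x0,x1,y0,y1):  # points in filter frame
    c,s=np.cos(FY),np.sin(FY);Q=W.reshape(-1,3)
    L=np.c_[(Q[:,:2]-FC)@np.array([[c,-s],[s,c]]),Q[:,2]]
    m=(L[:,2]>lo)&(L[:,2]<hi)&(L[:,0]>x0)&(L[:,0]<x1)&(L[:,1]>y0)&(L[:,1]<y1)
    return L[m]
E
python3 - <<'E'
from h import *
p,W=wcloud();cv2.imwrite("pics/w1.png",p[...,::-1]);np.save("W1.npy",W)
def rep(n,W):
    a=loc(W,.130,.15,-.05,.03,0,.13)
    print(n,"plate top",len(a))
    if len(a)>5:
        print(a.min(0).round(4),a.max(0).round(4),np.median(a,0).round(4),"fit",np.polyfit(a[:,1],a[:,0],1))
    for nm,y0,y1 in(("L",.03,.1),("R",-.1,-.03)):
        b=loc(W,.097,.112,-.012 if nm=="L" else -.03,.03,y0,y1)
        if len(b)>3:print(nm,len(b),b.min(0).round(4),b.max(0).round(4),np.median(b,0).round(4))
rep("wrist",W)
for n in("top","side"):rep(n,np.load(n+"0.npz")["W"])
E
```

```text
wrist plate top 579
[-0.0154  0.0209  0.1321] [-0.0108  0.1077  0.1392] [-0.0135  0.0677  0.1372] fit [-0.0025392  -0.01305192]
L 714 [-0.0062  0.0405  0.0971] [0.008  0.0895 0.1042] [0.0006 0.0662 0.102 ]
R 414 [-0.0058 -0.0906  0.0972] [ 0.0074 -0.0398  0.1044] [ 0.0005 -0.0621  0.1021]
top plate top 51
[-0.0141  0.0226  0.1321] [-0.0088  0.1086  0.1429] [-0.0112  0.0666  0.1385] fit [-0.0014139  -0.01119818]
L 76 [-0.009   0.0338  0.0973] [0.0097 0.0901 0.1099] [0.0021 0.0654 0.1033]
R 70 [-0.0041 -0.0883  0.0982] [ 0.0098 -0.0398  0.1107] [ 0.003  -0.0639  0.1035]
side plate top 81
[-0.0199  0.0213  0.1302] [-0.0131  0.1102  0.1412] [-0.0176  0.0614  0.1365] fit [ 0.0011648  -0.01737505]
R 92 [-0.0103 -0.0904  0.097 ] [ 0.0068 -0.041   0.1063] [-0.0039 -0.0684  0.1024]
```

View pics/w0.png

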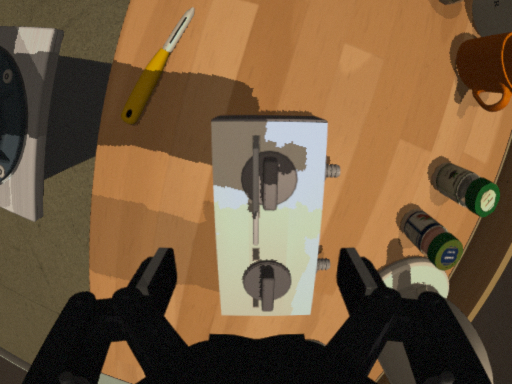

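The wrist view shows the plate edge at (256,165), the left bar at (270,180) and the right bar at (267,280). The tool is within 1 mm of the plate's mid plane, so I'll go down, pinch and test the lift gently.

send_rows([
  [[0.14,-0.28,-2],0],
  [[0,0,-2],0],
  [[0,0,-2],0],
  [[0,0,-2],0],
  [[0,0,-1.5],0],
  [[0,0,0],0],
  [[0,0,0],0],
])

```text
clock: 2.6
ee_pos: [0.4918, 0.0382, 0.138]
tool_rot: [0.566, 0.424, 0.566, -0.424]
wrist_force: [0.3, -0.2, 0.1]
finger_gap: 0.995
```

send_rows([
  [[0,0,0],0],
  [[0,0,0],0],
  [[0,0,0],0],
  [[0,0,0],0],
  [[0,0,0],0],
  [[0,0,0],0],
  [[0,0,0],0],
  [[0,0,0],0],
  [[0,0,0],0],
  [[0,0,0],0],
], grip=0, grip_force=40)

```text
clock: 3.6
ee_pos: [0.4921, 0.0376, 0.1377]
tool_rot: [0.566, 0.425, 0.565, -0.424]
wrist_force: [0.3, 0.4, 3.8]
finger_gap: 0.026
```

```bash
python3 -c "
from h import *
st()"
```

```text
t 3.6 pos [0.4921 0.0376 0.1377] yaw 0.283 F [0.27 0.42 3.82] T [-0.07 -0.05  0.04] gap 0.026 q [ 0.08  0.24 -0.27  1.07 -0.    1.36]
```

send_rows([
  [[0,0,0.5],0],
  [[0,0,0.5],0],
  [[0,0,1],0],
  [[0,0,0],0],
])

```text
clock: 4.0
ee_pos: [0.4928, 0.0377, 0.1591]
tool_rot: [0.566, 0.425, 0.565, -0.424]
wrist_force: [-0.9, 0.7, -0.5]
finger_gap: 0.026
```

Run:
```python
from h import *
st()
p,d=arm.snapshot("side");W=cloud(d,cal("side"))
cv2.imwrite("pics/s1.png",cv2.resize(p[150:310,120:320,::-1],(800,640))[:600])
```

```text
t 4.0 pos [0.4928 0.0377 0.1591] yaw 0.283 F [-0.9   0.7  -0.48] T [ 0.04  0.07 -0.05] gap 0.026 q [ 0.08  0.22 -0.23  1.12 -0.    1.36]
```

View pics/s1.png

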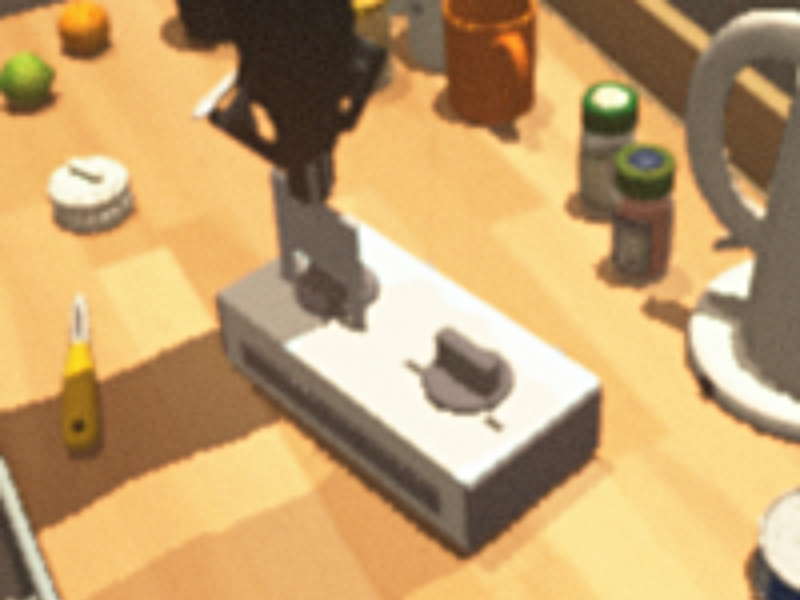

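The plate is in the pads and rising. Next I'll lift it above the caps and carry it right.

send_rows([
  [[0,0,2],0],
  [[0,0,2],0],
  [[0,0,2],0],
  [[0,0,1.5],0],
  [[0,0,0],0],
  [[-0.3,-2,0],-0.03],
  [[-0.3,-4,0],-0.03],
  [[-0.3,-4,0],-0.03],
  [[-0.3,-4,0],-0.03],
  [[-0.3,-4,0],-0.03],
])

```text
clock: 5.05
ee_pos: [0.4762, -0.1437, 0.2315]
tool_rot: [0.532, 0.466, 0.532, -0.466]
wrist_force: [-0.1, -0.6, -1.1]
finger_gap: 0.027
```

send_rows([
  [[-0.3,-4,0],-0.03],
  [[-0.3,-4,0],-0.03],
  [[-0.2,-4,0],-0.03],
  [[0,-4,0],-0.03],
  [[0,-3,0],-0.013],
  [[0,-0.8,0],0],
  [[0,0,-2],0],
  [[0,0,-3],0],
  [[0,0,-3],0],
  [[0,0,-2],0],
])

```text
clock: 6.05
ee_pos: [0.4679, -0.3389, 0.1297]
tool_rot: [0.499, 0.5, 0.501, -0.5]
wrist_force: [-0.9, -0.1, -0.2]
finger_gap: 0.023
```

Run:
```python
from h import *
st()
p,d=arm.snapshot("side");W=cloud(d,cal("side"))
cv2.imwrite("pics/s2.png",p[...,::-1])
m=(W[...,0]>.4)&(W[...,0]<.55)&(W[...,1]<-.27)&(W[...,1]>-.41)&(W[...,2]<.2)&(W[...,2]>.012)
Q=W[m];print(len(Q),Q.min(0),Q.max(0),np.percentile(Q[:,2],[1,3,10]))
```

```text
t 6.05 pos [ 0.4679 -0.3389  0.1297] yaw 0.0006 F [-0.88 -0.05 -0.24] T [-0.02 -0.03 -0.02] gap 0.023 q [-0.63  0.38 -0.08  1.12  0.    0.94]
1037 [ 0.41823404 -0.3821603   0.03338384] [ 0.51423669 -0.29353591  0.19996911] [0.03644464 0.04313295 0.06901232]
```

View pics/s2.png

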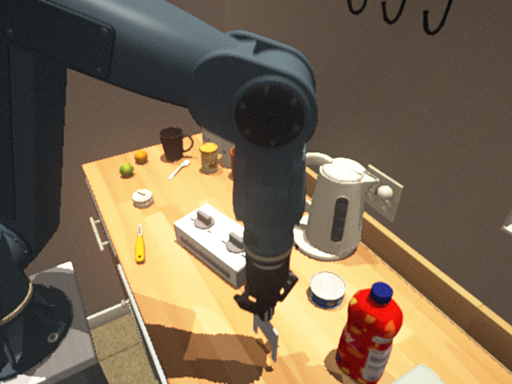

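The plate is held upright at about (265,335) with its feet at 32 mm. I'll lower it to touch.

send_rows([
  [[0,0,-1],0],
  [[0,0,-1],0],
  [[0,0,-0.6],0],
  [[0,0,-0.3],0],
  [[0,0,-0.2],0],
  [[0,0,0],0],
  [[0,0,0],0],
])

```text
clock: 6.8
ee_pos: [0.4691, -0.3405, 0.102]
tool_rot: [0.5, 0.5, 0.5, -0.5]
wrist_force: [-0.6, -0.4, -0.4]
finger_gap: 0.025
```

send_rows([
  [[0,0,-0.2],0],
  [[0,0,-0.2],0],
  [[0,0,0],0],
  [[0,0,0],0],
])

```text
clock: 7.2
ee_pos: [0.4691, -0.3405, 0.0978]
tool_rot: [0.5, 0.5, 0.5, -0.5]
wrist_force: [0.4, -0.3, 2.5]
finger_gap: 0.026
```

Contact. I'll open, then tip the plate towards the robot with the rear finger.

send_rows([
  [[0,0,0],0],
  [[0,0,0],0],
  [[0,0,0],0],
  [[0,0,0],0],
  [[0,0,0],0],
  [[0,0,0],0],
  [[0,0,0],0],
  [[0,0,0],0],
], grip=8.5)

```text
clock: 8.0
ee_pos: [0.469, -0.3404, 0.0976]
tool_rot: [-0.5, -0.5, -0.5, 0.5]
wrist_force: [0.0, -0.3, 0.8]
finger_gap: 0.996
```

send_rows([
  [[-1.5,0,0],0],
  [[-1.5,0,0],0],
  [[-1.5,0,0],0],
  [[-1.5,0,0],0],
  [[-1,0,0],0],
  [[0,0,2],0],
  [[0,0,3],0],
  [[0,0,3],0],
  [[0,0,3],0],
  [[0,0,0],0],
])

```text
clock: 9.0
ee_pos: [0.4, -0.3417, 0.2116]
tool_rot: [0.502, 0.5, 0.498, -0.5]
wrist_force: [-0.1, -0.0, 0.3]
finger_gap: 0.993
```

Run:
```python
from h import *
st()
p,W=wcloud()
cv2.imwrite("pics/w2.png",p[...,::-1])
```

```text
t 9.0 pos [ 0.4    -0.3417  0.2116] yaw -0.0003 F [-0.08 -0.03  0.26] T [ 0.02 -0.03  0.03] gap 0.993 q [-0.71  0.24 -0.06  1.26 -0.    0.86]
```

View pics/w2.png

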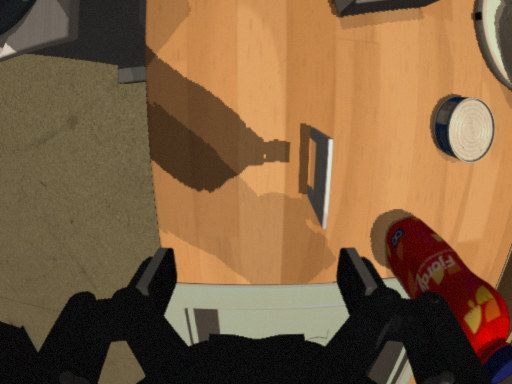

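The plate still stands, as a thin edge near (325,180). I'll measure where it is.

Run:
```python
from h import *
p,W=wcloud();Q=W.reshape(-1,3)
Q=Q[(Q[:,2]>.015)&(Q[:,2]<.15)&(Q[:,0]>.38)&(Q[:,0]<.56)&(Q[:,1]<-.25)&(Q[:,1]>-.42)]
for lo in np.arange(.015,.12,.015):
    k=Q[(Q[:,2]>lo)&(Q[:,2]<lo+.015)]
    if len(k):print(lo.round(3),len(k),k.min(0).round(3),k.max(0).round(3),np.median(k,0).round(3))
```

```text
0.015 76 [ 0.466 -0.382  0.015] [ 0.47  -0.296  0.03 ] [ 0.466 -0.369  0.023]
0.03 125 [ 0.465 -0.382  0.03 ] [ 0.471 -0.296  0.045] [ 0.466 -0.335  0.041]
0.045 235 [ 0.465 -0.383  0.045] [ 0.469 -0.296  0.06 ] [ 0.466 -0.336  0.053]
0.06 281 [ 0.465 -0.383  0.06 ] [ 0.469 -0.296  0.075] [ 0.466 -0.336  0.068]
0.075 311 [ 0.465 -0.383  0.075] [ 0.469 -0.296  0.09 ] [ 0.466 -0.337  0.083]
0.09 600 [ 0.465 -0.383  0.09 ] [ 0.47  -0.296  0.099] [ 0.467 -0.334  0.097]
```

Still upright at x 0.467, so the opened tips passed over it. I'll push with closed fingers from behind.

send_rows([
  [[3,0,0],0],
  [[3,0,0],0],
  [[3,0,0],0],
  [[3,0,0],0],
  [[0.5,0,0],0],
  [[0,0,-2],0],
  [[0,0,-3],0],
  [[0,0,-3],0],
  [[0,0,-3.5],0],
  [[0,0,0],0],
], grip=0)

```text
clock: 10.1
ee_pos: [0.5201, -0.3384, 0.0873]
tool_rot: [0.497, 0.499, 0.503, -0.501]
wrist_force: [-1.0, 0.5, 0.1]
finger_gap: 0.005
```

send_rows([
  [[-1,0,0],0],
  [[-1,0,0],0],
  [[-1,0,0],0],
  [[-1,0,0],0],
  [[-1,0,0],0],
  [[-1,0,0],0],
  [[-1,0,0],0],
  [[0,0,0],0],
  [[0,0,4],0],
  [[0,0,4],0],
])

```text
clock: 11.1
ee_pos: [0.4533, -0.3399, 0.1726]
tool_rot: [0.499, 0.5, 0.501, -0.5]
wrist_force: [0.7, -1.3, -0.4]
finger_gap: 0.0
```

send_rows([
  [[0,0,4],0],
  [[0,2,2],0],
  [[0,2,0],0],
  [[0,2,0],0],
], grip=8.5)

```text
clock: 11.5
ee_pos: [0.4546, -0.2801, 0.2334]
tool_rot: [0.501, 0.5, 0.499, -0.5]
wrist_force: [-0.6, 0.2, -0.2]
finger_gap: 0.678
```

Run:
```python
from h import *
st()
p,W=wcloud();cv2.imwrite("pics/w3.png",p[...,::-1]);Q=W.reshape(-1,3)
Q=Q[(Q[:,2]>.012)&(Q[:,2]<.12)&(Q[:,0]>.33)&(Q[:,0]<.56)&(Q[:,1]<-.24)&(Q[:,1]>-.42)]
print(len(Q)); 
if len(Q):print(Q.min(0),Q.max(0))
```

```text
t 11.5 pos [ 0.4546 -0.2801  0.2334] yaw -0.0003 F [-0.59  0.24 -0.16] T [ 0.02  0.04 -0.01] gap 0.678 q [-0.55  0.25  0.01  1.32  0.    1.02]
0
```

View pics/w3.png

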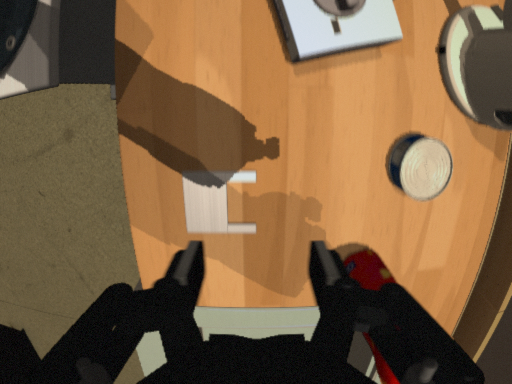

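The plate lies flat at pixels (185–255, 170–235), clear of the filter. Next is the left cap.

send_rows([
  [[0.5,3,0],0.03],
  [[0.5,4,0],0.03],
  [[0.5,4,0],0.03],
  [[0.5,4,0],0.03],
  [[0.5,4,0],0.03],
  [[0.5,4,0],0.03],
  [[0.5,4,0],0.03],
  [[0.5,3,0],0.03],
  [[1,2.2,0],0.04],
  [[0,0,0],0],
])

```text
clock: 12.55
ee_pos: [0.5051, 0.044, 0.2324]
tool_rot: [0.566, 0.424, 0.566, -0.424]
wrist_force: [0.2, -0.5, 0.6]
finger_gap: 0.994
```

send_rows([
  [[0,0,0],0],
  [[0,0,0],0],
])

```text
clock: 12.75
ee_pos: [0.5038, 0.041, 0.2325]
tool_rot: [0.565, 0.425, 0.565, -0.426]
wrist_force: [-0.3, -0.6, -0.2]
finger_gap: 0.994
```

Run:
```python
from h import *
st()
p,W=wcloud()
for y0,y1 in((.03,.1),(-.1,-.03)):
    b=loc(W,.099,.108,-.03,.03,y0,y1)
    r=cv2.minAreaRect((b[:,:2]*1e3).astype(np.float32))
    print(len(b),r,np.median(b,0).round(4))
    c,s=np.cos(FY),np.sin(FY);x,y=np.array(r[0])/1e3;print("world",FC+[c*x-s*y,s*x+c*y])
```

```text
t 12.75 pos [0.5038 0.041  0.2325] yaw 0.279 F [-0.27 -0.56 -0.24] T [-0.01  0.02  0.04] gap 0.994 q [ 0.08  0.21 -0.06  1.31 -0.    1.37]
695 ((1.1318459510803223, 64.37313079833984), (50.357181549072266, 13.25185775756836), 89.576171875) [0.0012 0.0664 0.102 ]
world [0.50532898 0.04218728]
428 ((1.1809253692626953, -65.19921112060547), (50.70988845825195, 13.708033561706543), 89.40923309326172) [ 0.0012 -0.0622  0.1022]
world [ 0.54112194 -0.08234327]
```

send_rows([
  [[0.14,0.14,-2],0],
  [[0,0,-3],0],
  [[0,0,-3],0],
  [[0,0,-2],0],
  [[0,0,-1.5],0],
  [[0,0,-1.3],0],
  [[0,0,0],0],
  [[0,0,0],0],
])

```text
clock: 13.6
ee_pos: [0.5053, 0.0424, 0.1049]
tool_rot: [0.565, 0.426, 0.565, -0.426]
wrist_force: [0.6, 0.2, -0.2]
finger_gap: 0.996
```

send_rows([
  [[0,0,0],0],
  [[0,0,0],0],
  [[0,0,0],0],
  [[0,0,0],0],
  [[0,0,0],0],
  [[0,0,0],0],
  [[0,0,0],0],
  [[0,0,0],0],
  [[0,0,0],0],
], grip=0, grip_force=40)

```text
clock: 14.5
ee_pos: [0.5053, 0.0431, 0.1045]
tool_rot: [0.565, 0.425, 0.565, -0.425]
wrist_force: [-0.2, -0.1, 0.5]
finger_gap: -0.001
```

```bash
python3 -c "
from h import *
st()"
```

```text
t 14.5 pos [0.5053 0.0431 0.1045] yaw 0.2801 F [-0.19 -0.08  0.53] T [-0.02 -0.05 -0.03] gap -0.001 q [ 0.09  0.29 -0.29  0.99 -0.    1.38]
```

The gap reads 0, so the bar was missed. I'll look from the side.

Run:
```python
from h import *
p,d=arm.snapshot("side")
a=cv2.resize(p[160:290,150:280,::-1],(580,580),interpolation=cv2.INTER_CUBIC)
cv2.imwrite("pics/s3.png",a)
W=cloud(d,cal("side"))
Q=W.reshape(-1,3);k=Q[(abs(Q[:,0]-.505)<.05)&(abs(Q[:,1]-.043)<.05)&(Q[:,2]>.075)]
for lo in np.arange(.075,.16,.008):
    j=k[(k[:,2]>lo)&(k[:,2]<lo+.008)]
    if len(j):print(lo.round(3),len(j),j.min(0).round(3),j.max(0).round(3))
```

```text
0.075 148 [0.472 0.012 0.075] [0.531 0.064 0.083]
0.083 26 [0.49  0.016 0.083] [0.512 0.061 0.09 ]
0.091 34 [0.489 0.017 0.091] [0.512 0.062 0.099]
0.099 44 [0.49  0.016 0.099] [0.514 0.064 0.106]
0.107 18 [0.49  0.031 0.108] [0.516 0.047 0.115]
0.115 26 [0.49  0.032 0.116] [0.518 0.047 0.123]
0.123 25 [0.49  0.032 0.123] [0.519 0.043 0.131]
0.131 27 [0.49  0.031 0.132] [0.518 0.042 0.139]
0.139 14 [0.49  0.029 0.139] [0.524 0.042 0.146]
0.147 47 [0.477 0.022 0.147] [0.539 0.046 0.155]
0.155 69 [0.471 0.021 0.155] [0.544 0.05  0.162]
```

View pics/s3.png

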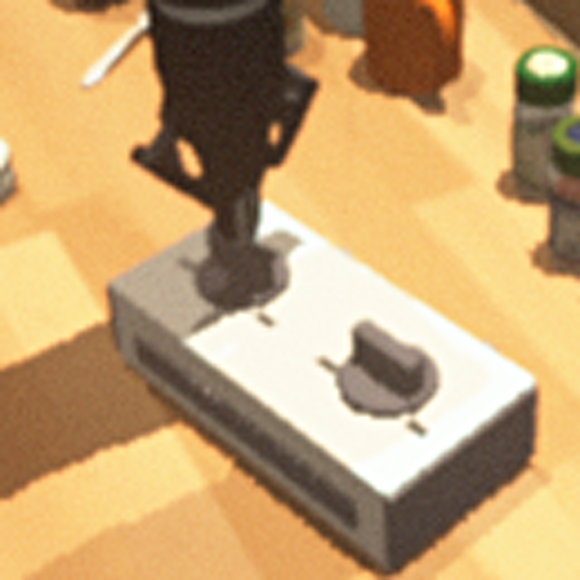

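Run:
```python
from h import *
s=arm.sense();R=Ro.from_quat(np.roll(s["tool_rot"],-1)).as_matrix();o=s["ee_pos"]
p,W=wcloud()
print("closed now");T=(W-o)@R
m=(abs(T[...,1])<.07)&(abs(T[...,2])<.03)&(T[...,0]>-.06)&(T[...,0]<.05)
Q=T[m]
for lo in np.arange(-.06,.05,.006):
    j=Q[(Q[:,0]>lo)&(Q[:,0]<lo+.006)]
    if len(j)>2:print(lo.round(3),len(j),j.min(0).round(3),j.max(0).round(3))
b=loc(W,.095,.108,-.03,.03,.03,.1);print(len(b),b.min(0),b.max(0))
cv2.imwrite("pics/w4.png",p[...,::-1])
```

```text
closed now
-0.06 2970 [-0.06  -0.04  -0.013] [-0.054  0.043  0.011]
-0.054 2275 [-0.054 -0.036 -0.014] [-0.048  0.04   0.012]
-0.048 1407 [-0.048 -0.032 -0.014] [-0.042  0.035  0.012]
-0.042 426 [-0.042 -0.02  -0.013] [-0.036  0.022  0.01 ]
-0.036 498 [-0.036 -0.012 -0.011] [-0.03   0.015  0.012]
-0.03 396 [-0.03  -0.012 -0.011] [-0.024  0.015 -0.005]
-0.024 387 [-0.024 -0.012 -0.011] [-0.018  0.015 -0.006]
-0.018 339 [-0.018 -0.012 -0.011] [-0.012  0.015 -0.005]
-0.012 269 [-0.012 -0.012 -0.011] [-0.006  0.015 -0.006]
-0.006 131 [-0.006 -0.01  -0.011] [-0.     0.013 -0.006]
-0.0 780 [ 0.    -0.008 -0.024] [ 0.006  0.007 -0.001]
0.006 100 [ 0.006 -0.008 -0.024] [ 0.012  0.006 -0.002]
0.012 92 [ 0.012 -0.007 -0.024] [ 0.018  0.006 -0.021]
0.018 77 [ 0.018 -0.007 -0.024] [ 0.024  0.006 -0.021]
0.024 3598 [ 0.024 -0.03  -0.029] [0.03  0.029 0.025]
0.03 8179 [ 0.03  -0.061 -0.03 ] [0.036 0.06  0.03 ]
0.036 678 [ 0.036 -0.061 -0.03 ] [0.042 0.06  0.03 ]
0.042 27 [ 0.042 -0.018 -0.03 ] [ 0.047 -0.012 -0.028]
0.048 9 [ 0.048 -0.018 -0.028] [ 0.05  -0.013 -0.028]
883 [-0.00641222  0.06657925  0.09520772] [0.00940768 0.08954731 0.10793651]
```

View pics/w4.png

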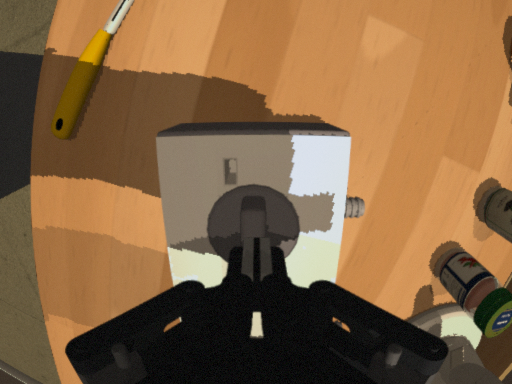

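The wrist depth shows the closed fingertips end at the reported TCP (tool x ≈ 0), not 25 mm ahead of it as the interface text says. The fingers are sitting just above the bar. I'll raise, open and go in with the tips at about 82 mm.

send_rows([
  [[0,0,1],0],
  [[0,0,0],0],
  [[0,0,0],0],
  [[0,0,0],0],
  [[0,0,0],0],
  [[0,0,0],0],
  [[0,0,0],0],
  [[0,0,-1.2],0],
  [[0,0,-1.2],0],
  [[0,0,-0.8],0],
], grip=8.5)

```text
clock: 15.6
ee_pos: [0.5045, 0.043, 0.0809]
tool_rot: [0.564, 0.425, 0.565, -0.426]
wrist_force: [-0.1, -1.2, 0.5]
finger_gap: 0.994
```

send_rows([
  [[0,0,0],0],
  [[0,0,0],0],
  [[0,0,0],0],
  [[0,0,0],0],
  [[0,0,0],0],
  [[0,0,0],0],
  [[0,0,0],0],
  [[0,0,0],0],
  [[0,0,0],0],
], grip=0)

```text
clock: 16.5
ee_pos: [0.5049, 0.0428, 0.0829]
tool_rot: [0.565, 0.425, 0.565, -0.426]
wrist_force: [-5.1, -1.4, 5.6]
finger_gap: 0.154
```

```bash
python3 -c "
from h import *
st()"
```

```text
t 16.5 pos [0.5049 0.0428 0.0829] yaw 0.2799 F [-5.05 -1.39  5.56] T [-0.33  0.72  0.04] gap 0.154 q [ 0.08  0.31 -0.33  0.94 -0.    1.38]
```

The bar is gripped (13 mm gap). I'll test anticlockwise gently.

send_rows([
  [[0,0,0],0.04],
  [[0,0,0],0.04],
  [[0,0,0],0],
])

```text
clock: 16.8
ee_pos: [0.5054, 0.0427, 0.0829]
tool_rot: [0.582, 0.402, 0.581, -0.402]
wrist_force: [-2.7, -3.6, 5.7]
finger_gap: 0.156
```

```bash
python3 -c "
from h import *
st()"
```

```text
t 16.8 pos [0.5054 0.0427 0.0829] yaw 0.3603 F [-2.68 -3.57  5.74] T [-0.63  0.35  0.05] gap 0.156 q [ 0.08  0.31 -0.33  0.94 -0.    1.3 ]
```

send_rows([
  [[0,0,0],0.03],
  [[0,0,0],0.03],
  [[0,0,0],0],
])

```text
clock: 17.1
ee_pos: [0.5058, 0.0426, 0.0829]
tool_rot: [0.594, 0.384, 0.593, -0.385]
wrist_force: [-2.0, -4.3, 5.5]
finger_gap: 0.155
```

```bash
python3 -c "
from h import *
st()"
```

```text
t 17.1 pos [0.5058 0.0426 0.0829] yaw 0.4208 F [-1.98 -4.33  5.46] T [-0.97  0.2   0.  ] gap 0.155 q [ 0.08  0.31 -0.32  0.94 -0.    1.23]
```

send_rows([
  [[0,0,0],0.03],
  [[0,0,0],0],
])

```text
clock: 17.3
ee_pos: [0.5059, 0.0426, 0.0829]
tool_rot: [0.6, 0.376, 0.599, -0.376]
wrist_force: [-0.5, -4.9, 5.6]
finger_gap: 0.154
```

```bash
python3 -c "
from h import *
st()"
```

```text
t 17.3 pos [0.5059 0.0426 0.0829] yaw 0.4506 F [-0.5  -4.93  5.6 ] T [-1.04  0.11 -0.01] gap 0.154 q [ 0.08  0.31 -0.32  0.94 -0.    1.2 ]
```

send_rows([
  [[0,0,0],0.03],
  [[0,0,0],0],
])

```text
clock: 17.5
ee_pos: [0.5061, 0.0425, 0.083]
tool_rot: [0.605, 0.367, 0.604, -0.367]
wrist_force: [0.6, -6.3, 4.2]
finger_gap: 0.154
```

```bash
python3 -c "
from h import *
st()"
```

```text
t 17.5 pos [0.5061 0.0425 0.083 ] yaw 0.4806 F [ 0.57 -6.26  4.23] T [-1.06  0.04  0.06] gap 0.154 q [ 0.08  0.31 -0.32  0.94 -0.    1.17]
```

It turns freely past +0.2 rad, so anticlockwise is the loosening way. I'll carry on.

send_rows([
  [[0,0,0],0.06],
  [[0,0,0],0.06],
  [[0,0,0],0.06],
  [[0,0,0],0.06],
  [[0,0,0],0.06],
  [[0,0,0],0.06],
  [[0,0,0],0],
])

```text
clock: 18.2
ee_pos: [0.5065, 0.0422, 0.083]
tool_rot: [0.662, 0.252, 0.66, -0.253]
wrist_force: [1.1, -6.9, 4.7]
finger_gap: 0.156
```

```bash
python3 -c "
from h import *
st()"
```

```text
t 18.2 pos [0.5065 0.0422 0.083 ] yaw 0.8414 F [ 1.1  -6.89  4.72] T [-1.44 -0.2  -0.01] gap 0.156 q [ 0.08  0.31 -0.32  0.94 -0.    0.81]
```

send_rows([
  [[0,0,0],0.06],
  [[0,0,0],0.06],
  [[0,0,0],0.06],
  [[0,0,0],0.06],
  [[0,0,0],0.04],
  [[0,0,0],0],
])

```text
clock: 18.8
ee_pos: [0.5064, 0.0421, 0.083]
tool_rot: [0.69, 0.157, 0.688, -0.158]
wrist_force: [1.2, -7.9, 5.2]
finger_gap: 0.157
```

```bash
python3 -c "
from h import *
st()"
```

```text
t 18.8 pos [0.5064 0.0421 0.083 ] yaw 1.1206 F [ 1.15 -7.89  5.16] T [-1.58 -0.25 -0.06] gap 0.157 q [ 0.08  0.31 -0.32  0.94 -0.    0.53]
```

send_rows([
  [[0,0,0],0.03],
  [[0,0,0],0.03],
  [[0,0,0],0],
])

```text
clock: 19.1
ee_pos: [0.5064, 0.042, 0.083]
tool_rot: [0.695, 0.137, 0.693, -0.138]
wrist_force: [1.0, -6.8, 4.6]
finger_gap: 0.155
```

```bash
python3 -c "
from h import *
st()"
```

```text
t 19.1 pos [0.5064 0.042  0.083 ] yaw 1.1802 F [ 1.01 -6.82  4.6 ] T [-1.71 -0.21 -0.06] gap 0.155 q [ 0.08  0.31 -0.32  0.94 -0.    0.47]
```

send_rows([
  [[0,0,0],0.03],
  [[0,0,0],0],
])

```text
clock: 19.3
ee_pos: [0.5064, 0.042, 0.083]
tool_rot: [0.697, 0.126, 0.695, -0.127]
wrist_force: [0.9, -7.6, 5.0]
finger_gap: 0.157
```

```bash
python3 -c "
from h import *
st()"
```

```text
t 19.3 pos [0.5064 0.042  0.083 ] yaw 1.2101 F [ 0.93 -7.61  4.97] T [-1.65 -0.13 -0.03] gap 0.157 q [ 0.08  0.31 -0.32  0.94 -0.    0.44]
```

send_rows([
  [[0,0,0],0.03],
  [[0,0,0],0],
])

```text
clock: 19.5
ee_pos: [0.5064, 0.042, 0.083]
tool_rot: [0.698, 0.116, 0.697, -0.117]
wrist_force: [1.1, -7.3, 5.5]
finger_gap: 0.157
```

```bash
python3 -c "
from h import *
st()"
```

```text
t 19.5 pos [0.5064 0.042  0.083 ] yaw 1.2402 F [ 1.08 -7.34  5.47] T [-1.75 -0.27 -0.03] gap 0.157 q [ 0.08  0.31 -0.32  0.94 -0.    0.41]
```

send_rows([
  [[0,0,0],0.02],
  [[0,0,0],0],
])

```text
clock: 19.7
ee_pos: [0.5064, 0.042, 0.083]
tool_rot: [0.699, 0.109, 0.698, -0.11]
wrist_force: [0.2, -8.0, 4.3]
finger_gap: 0.156
```

```bash
python3 -c "
from h import *
st()"
```

```text
t 19.7 pos [0.5064 0.042  0.083 ] yaw 1.2598 F [ 0.16 -7.95  4.29] T [-1.72 -0.23 -0.04] gap 0.156 q [ 0.08  0.31 -0.32  0.94 -0.    0.4 ]
```

send_rows([
  [[0,0,0],0.02],
  [[0,0,0],0],
])

```text
clock: 19.9
ee_pos: [0.5064, 0.042, 0.083]
tool_rot: [0.7, 0.102, 0.699, -0.103]
wrist_force: [1.7, -8.5, 4.7]
finger_gap: 0.149
```

```bash
python3 -c "
from h import *
st()"
```

```text
t 19.9 pos [0.5064 0.042  0.083 ] yaw 1.2798 F [ 1.69 -8.52  4.74] T [-1.72 -0.25 -0.11] gap 0.149 q [ 0.08  0.31 -0.32  0.94 -0.    0.38]
```

send_rows([
  [[0,0,0],0.02],
  [[0,0,0],0],
])

```text
clock: 20.1
ee_pos: [0.5064, 0.042, 0.0831]
tool_rot: [0.701, 0.095, 0.7, -0.096]
wrist_force: [0.8, -8.2, 4.5]
finger_gap: 0.153
```

```bash
python3 -c "
from h import *
st()"
```

```text
t 20.1 pos [0.5064 0.042  0.0831] yaw 1.2998 F [ 0.84 -8.22  4.54] T [-1.74 -0.2  -0.09] gap 0.153 q [ 0.08  0.31 -0.32  0.94 -0.    0.36]
```

At about +1.02 rad there is only a hint of torque. I'll try a gentle lift.

send_rows([
  [[0,0,0.2],0],
  [[0,0,0.2],0],
  [[0,0,0],0],
])

```text
clock: 20.4
ee_pos: [0.5049, 0.0424, 0.0863]
tool_rot: [0.7, 0.095, 0.701, -0.096]
wrist_force: [-2.2, -5.0, 0.6]
finger_gap: 0.156
```

```bash
python3 -c "
from h import *
st()"
```

```text
t 20.4 pos [0.5049 0.0424 0.0863] yaw 1.2996 F [-2.23 -4.98  0.57] T [-1.2   0.41 -0.  ] gap 0.156 q [ 0.08  0.3  -0.32  0.95 -0.    0.36]
```

send_rows([
  [[0,0,0.2],0],
  [[0,0,0.2],0],
  [[0,0,0],0],
])

```text
clock: 20.7
ee_pos: [0.5047, 0.0426, 0.0903]
tool_rot: [0.7, 0.095, 0.701, -0.096]
wrist_force: [-3.2, -5.7, 0.8]
finger_gap: 0.157
```

```bash
python3 -c "
from h import *
st()"
```

```text
t 20.7 pos [0.5047 0.0426 0.0903] yaw 1.2997 F [-3.16 -5.69  0.79] T [-1.24  0.55 -0.03] gap 0.157 q [ 0.08  0.3  -0.31  0.96 -0.    0.36]
```

send_rows([
  [[0,0,0.5],0],
  [[0,0,0.5],0],
  [[0,0,0.5],0],
  [[0,0,0.5],0],
  [[0,0,0],0],
  [[0,0,0],0],
])

```text
clock: 21.3
ee_pos: [0.5056, 0.0433, 0.1109]
tool_rot: [0.701, 0.096, 0.7, -0.095]
wrist_force: [-1.1, -0.0, -0.9]
finger_gap: 0.155
```

Run:
```python
from h import *
st()
p,d=arm.snapshot("side")
cv2.imwrite("pics/s4.png",cv2.resize(p[150:290,140:280,::-1],(580,580),interpolation=cv2.INTER_CUBIC))
```

```text
t 21.3 pos [0.5056 0.0433 0.1109] yaw 1.3002 F [-1.12 -0.01 -0.88] T [ 0.02 -0.04 -0.04] gap 0.155 q [ 0.09  0.28 -0.28  1.01  0.    0.36]
```

View pics/s4.png

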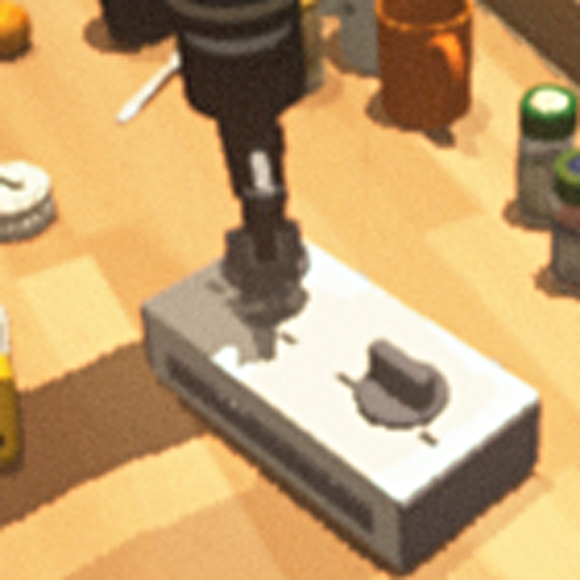

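The cap is off: it shows above the deck at about (265,260), and the wrist carries roughly its 0.9 N weight. I'll lift it well clear.

send_rows([
  [[0,0,1],0],
  [[0,0,1.5],0],
  [[0,0,2],0],
  [[0,0,2],0],
  [[0,0,2],0],
  [[0,0,1.5],0],
  [[0,0,0],0],
  [[0,0,0],0],
  [[0,0,0],0],
  [[0,0,0],0],
])

```text
clock: 22.35
ee_pos: [0.5049, 0.043, 0.2097]
tool_rot: [0.7, 0.095, 0.701, -0.096]
wrist_force: [0.1, 0.7, -0.4]
finger_gap: 0.154
```

Run:
```python
from h import *
st()
p,d=arm.snapshot("side");W=cloud(d,cal("side"))
b=loc(W,.097,.112,-.03,.03,-.1,-.03);print("right bar",len(b),b.min(0),b.max(0))
cv2.imwrite("pics/s5.png",p[...,::-1])
p,d=arm.snapshot("top");W=cloud(d,cal("top"));Q=W.reshape(-1,3)
k=Q[(Q[:,0]>.33)&(Q[:,0]<.5)&(Q[:,1]<-.26)&(Q[:,1]>-.41)];print("plate zone zmax",np.nanmax(k[:,2]))
```

```text
t 22.35 pos [0.5049 0.043  0.2097] yaw 1.3 F [ 0.09  0.73 -0.42] T [ 0.03 -0.    0.05] gap 0.154 q [ 0.09  0.22 -0.1   1.25 -0.    0.36]
right bar 90 [-0.01021532 -0.09064455  0.09702596] [ 0.00622335 -0.04139779  0.10571822]
plate zone zmax 0.01345280987233211
```

View pics/s5.png

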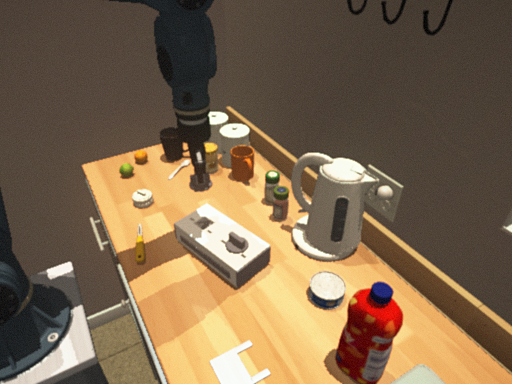

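The cap is held upright at (200,180), well above the open socket. The plate lies flat at (240,365), and the right cap is seated at (237,240).

```bash
python3 -c "
from h import *
print(arm.hand_in());st()"
```

```text
the job is handed in; nothing more can be done
None
the job is handed in; nothing more can be done
```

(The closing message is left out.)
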